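Show the helper which post base to clamp in the drill vice

ROBOT

A 6-joint arm with a two-finger parallel gripper is mounted at the origin on the work surface. World frame = base frame: x ahead of the robot, y to its left, z up, the work surface at z = 0. Lengths are in m, angles in rad, forces in N, time in s.
With the tool pointing down it reaches from about 0.25 to 0.775 m from the base axis. Payload 4 kg.
Tool frame: the origin (TCP) lies between the finger pads, 19 mm behind the fingertips; this is the grasp point; z points along the fingers, y is the line along which they close (so a half turn about z gives the same grasp; the last joint's range is limited). The gripper opens to 94 mm and grips with 3 to 60 N. Pads are 16 mm wide; open, the fingers measure 119 mm over their backs; the gripper's body (75 mm by 177 mm) begins 78 mm behind the grasp point.
Start: joints at [1.105, 0.087, 1.371, -0, 1.684, -0.103], TCP at [0.195, 0.514, 0.224] pointing down, gripper open.
Joint ranges: [-3.1, 3.1], [-0.76, 2.03], [0.27, 2.55], [-1.08, 4.22], [0.17, 2.65], [-2.57, 2.57]. Speed limits (rad/s): [2.79, 2.79, 3.14, 3.14, 3.14, 3.14].

INTERFACE

Orientations are given as [roll, pitch, yaw] about the fixed x, y, z axes, in that order (R = Rz(yaw) Ry(pitch) Rx(roll)).
In Python, from bench import robot gives the robot as it stands.
- The arm moves only by the tool carry_out, never from a script. Its argument "steps" is a list of rows, each a list of 3 entries, a list of its own where there are three numbers: the shift along the tool's x, y, z in m, then the turn about the tool's z in units of 10 degrees (1.0 is 10 degrees), then the closure, from -1 (fully open) to 1 (shut). In form: [[[tx, ty, tz], roll, jaw], ...]. A call has 1 to 10 rows; each row is the pose to reach, as a shift and turn from the pose commanded when the call began, along the tool's axes at that moment; what a row does not reach only later rows make up. A row lasts 1/8 s, in which the tool goes at most 62.5 mm and 10.7 degrees, less where a joint would pass 70% of its speed; a pose out of reach is approached as far as the arm can. A call with a gripper value outside its range is refused whole. The fingers move at their own pace and stop on an object; the grip force is fixed at half the most. Time passes only in rows, so rows that repeat a pose let the fingers close. It gives the time, the measured TCP pose, the force, the opening and the grip force at its end, in the units of the state.
- robot.get_obs(): the state, without advancing time (a new reading comes with each control period).
- robot.snapshot(name): name is "scene" or "top"; returns a dict with "image" (480x640x3 uint8, red, green, blue), "z_map" (480x640 float32, m along the optical axis (not along the pixel's ray), 0 where there is no reading), "mtx" (3x3 intrinsics, pixels), "R" (3x3) and "t" (3): a world point X has camera coordinates R X + t. Camera axes: x right, y down, z forward; pixel columns grow to the right and rows downward; lengths in m; the calibration is good to about 2 mm. A picture is of the moment at which its call begins.
- robot.close_job(): hands the job in; it is judged then, once.
The state is a dict: "time": time; "joint_positions": joint angles; "qvel": joint speeds; "joint_torque": joint torques, N m; "tool_pos": TCP position; "ee_rot": TCP orientation; "wrist_force": force on the tool from outside, world axes, zero at the start; "wrist_torque": the same for the moment, N m; "width": finger opening in m; "finger_force": force on a finger pad.
Only numpy, scipy, OpenCV 4.12 (cv2) and the standard library are available. Lean on these libraries where they do the work, as an engineer would, in place of code of your own. Each camera call takes 0.05 s, during which the arm holds its last target. There are 200 camera calls.

TASK

Press the push button on the call box fully down and let it go to ring for the helper. Then, to show the job without touching it, point down at the short post base with the round tube and dwell with the fingertips just above its tube for two seconds, then do the same just above the gap between the jaws of the drill vice. Do not point at the other two post bases on the way, and do not touch or shift the post bases, the vice or the loose things lying about on the bench.

Things in the scene. Friction and masses are not known exactly. Their poses are not given: they have to be found in the camera images.
- post_round_short: the post base to point at: bare steel, 80 x 80 x 6 mm foot plate with an open upright ROUND tube (42 mm outside, 60 mm long) at its centre; loose, about 0.5 kg. Origin at the centre of the underside, z up; the tube's mouth is 66 mm above it. Just above: TCP 20 to 70 mm over the mouth, within 25 mm of the axis (fingertips are 19 mm past the TCP). The post bases swap places
- post_round_tall: a post base not to be pointed at: same foot plate and round tube, but the tube is 110 mm long (116 mm high in all). Loose. Origin at the centre of the plate's underside
- post_square: a post base not to be pointed at: same foot plate with a SQUARE tube, 40 mm outside, 60 mm long (66 mm high in all). Loose. Origin at the centre of the plate's underside
- vice: grey drill vice bolted to the bench, about 190 mm long (x, screw and cross bar on its -x end), 130 mm wide over its bolt lugs, 70 mm high, with two upright jaws 90 mm wide. Origin at the bench under its middle, x along its screw. It and the call box stand either side of the post bases, and may swap sides
- vice_jaws (a point): the point midway between the two vice jaws, level with their tops, 70 mm above the bench; the gap is 52 mm wide along the vice's x and 90 mm long along its y. 'Just above' means the TCP 20 to 70 mm above this point and within 30 mm of it sideways
- call_box: fixed grey box 140 x 90 x 40 mm lying flat, with a round push button on the -x half of its top and a low steel bell dome (54 mm across, 22 mm high, 38 mm to +x of its middle) on the other half. Origin under its middle
- call_button (a joint): travel of the push button: 0 up, 0.006 m fully down; pressed straight down against a spring, 5 N when fully down, springs back by itself. It counts as pressed beyond 0.0045 and as let go under 0.002
- call_button_top (a point): centre of the top face of the push button (32 mm across) when up, facing upward
- grease_tin: bystander: closed tin 56 mm across, 70 mm high, loose. Origin at its foot, as for all bystanders
- pipe_offcut: bystander: short open steel pipe without foot plate, 48 mm across, 55 mm high, loose, standing
- wrench: bystander: wrench lying flat among the post bases, loose
- hammer: bystander: hammer lying beyond the work, loose
- bolt_tray: bystander: small open cardboard tray 110 x 80 x 45 mm, loose
- bottle: bystander: plastic bottle 52 mm across, 110 mm high, standing beyond the work, loose
- thread_spool: bystander: green spool 52 mm across, 70 mm high, loose
There are look-alikes about, which are no part of the job. What is shaped like the vice but orange or red is not meant. Leave any orange look-alike of the post_round_short alone.

How it is judged:
On the way, in this order (a step that is already met when the one before it is completed fails the run):
1. the push button is pressed down (travel beyond 4.5 mm) (value of joint call_button above 0.0045 m), for 0.05 s.
2. button let go; the TCP dwells for 1.5 s 20 to 70 mm above the mouth of the short round tube, within 25 mm of its axis (value of joint call_button below 0.002 m and horizontal distance between the grasp point and post_round_short below 0.025 m and height (world z) of the grasp point between 0.086 and 0.136 m), for 1.5 s.
3. the TCP dwells for 1.5 s 20 to 70 mm above the vice's jaw tops, within 30 mm of the middle of the gap (value of joint call_button below 0.002 m and horizontal distance between the grasp point and vice_jaws below 0.03 m and height (world z) of the grasp point between 0.09 and 0.14 m), for 1.5 s.
At the end, for the whole second after the job is handed in: After the press and the two dwells, the button is up again (under 2 mm), the three post bases stand upright (within 0.05 rad), at rest and within 6 mm of where they began, and every loose bystander lies within 10 mm of where it began (value of joint call_button below 0.002 m and distance of each of post_round_short, post_round_tall, post_square from where it was at the start of the episode below 0.006 m and angle between each of post_round_short, post_round_tall, post_square's own z axis and vertical below 0.05 rad and linear speed of each of post_round_short, post_round_tall, post_square below 0.02 m/s and distance of each of grease_tin, pipe_offcut, wrench, hammer, bolt_tray, bottle, thread_spool from where it was at the start of the episode below 0.01 m); the robot touches nothing.
It fails at once if the arm or gripper touches a post base (over 0.5 N) (contact force between any of the arm, the fingers and post_round_short above 0.5 N or contact force between any of the arm, the fingers and post_round_tall above 0.5 N or contact force between any of the arm, the fingers and post_square above 0.5 N).
It fails at once if a post base is lifted or shifted by more than 6 mm (distance of any of post_round_short, post_round_tall, post_square from where it was at the start of the episode above 0.006 m).
It fails at once if the arm or gripper touches the vice or another loose thing on the bench (over 0.5 N) (contact force between any of the arm, the fingers and vice above 0.5 N or contact force between any of the arm, the fingers and grease_tin above 0.5 N or contact force between any of the arm, the fingers and pipe_offcut above 0.5 N or contact force between any of the arm, the fingers and wrench above 0.5 N or contact force between any of the arm, the fingers and hammer above 0.5 N or contact force between any of the arm, the fingers and bolt_tray above 0.5 N or contact force between any of the arm, the fingers and bottle above 0.5 N or contact force between any of the arm, the fingers and thread_spool above 0.5 N).
It fails at once if a bystander is shifted by more than 10 mm (distance of any of grease_tin, pipe_offcut, wrench, hammer, bolt_tray, bottle, thread_spool from where it was at the start of the episode above 0.01 m).
It fails at once if the tool points at another post base: TCP within 25 mm of its axis and less than 55 mm above its tube ((horizontal distance between the grasp point and post_round_tall below 0.025 m and z of the grasp point in the frame of post_round_tall below 0.171 m) or (horizontal distance between the grasp point and post_square below 0.025 m and z of the grasp point in the frame of post_square below 0.121 m)).
It also fails if it takes over 56 s, if anything falls off the work surface, if the arm or the gripper's body presses on something with over 40 N, if the wrist force passes 120 N, or if a joint passes its speed limit or range.

## Working session

There is one attempt and no reset: what is moved stays moved. The work goes in short steps, Python scripts to look and compute and a tool call to move; the robot and the scene stay as the last step left them, time stands still between calls to the robot, and variables do not carry over. Pictures are saved under pics/ and viewed, at most 10 in all, crops included, and the job is handed in when it is done.

Besides the shell and the picture viewer there is one more tool, called by a JSON object that holds its "op" and its "data". carry_out: Moves the arm, as the interface text tells. Its arguments: {"type":"object","properties":{"steps":{"type":"array","items":{"type":"array"}}},"required":["steps"]}

```bash
mkdir -p pics; ls; python3 - <<'E'
from bench import robot
import numpy as np, cv2
print({k:np.round(v,3) for k,v in robot.get_obs().items()})
for n in("scene","top"):
    s=robot.snapshot(n); np.savez(n+'.npz',**s)
    cv2.imwrite(f'pics/{n}.png',s['image'][:,:,::-1]); print(s['mtx'],s['R'],s['t'])
E
```

```text
pics
{'time': np.float64(0.0), 'joint_positions': array([ 1.105,  0.088,  1.372,  0.   ,  1.684, -0.103]), 'qvel': array([-0.002, -0.001, -0.002, -0.002,  0.001, -0.   ]), 'joint_torque': array([ 0.0000e+00, -3.4020e+01, -3.0242e+01,  7.2000e-02,  3.4000e-02,
       -0.0000e+00]), 'tool_pos': array([0.195, 0.514, 0.223]), 'ee_rot': array([-3.139, -0.   ,  2.779]), 'wrist_force': array([-0.313,  0.068,  0.574]), 'wrist_torque': array([-0.01 , -0.044, -0.006]), 'finger_force': np.float64(0.0), 'width': np.float64(0.094)}
[[579.90204124   0.         312.52878186]
 [  0.         579.90204124 243.57844501]
 [  0.           0.           1.        ]] [[ 0.36583506  0.93048389 -0.01909026]
 [ 0.51078019 -0.21788403 -0.83164304]
 [-0.77798992  0.29449325 -0.55498236]] [-0.14214704 -0.24661562  1.91132579]
[[441.62571978   0.         318.6642849 ]
 [  0.         441.62571978 239.38047118]
 [  0.           0.           1.        ]] [[ 3.97024121e-04 -9.99823005e-01  1.88095852e-02]
 [-9.94502559e-01 -2.36435232e-03 -1.04685580e-01]
 [ 1.04711524e-01 -1.86646179e-02 -9.94327476e-01]] [-0.05038179  0.54245654  1.0062043 ]
```

View pics/scene.png

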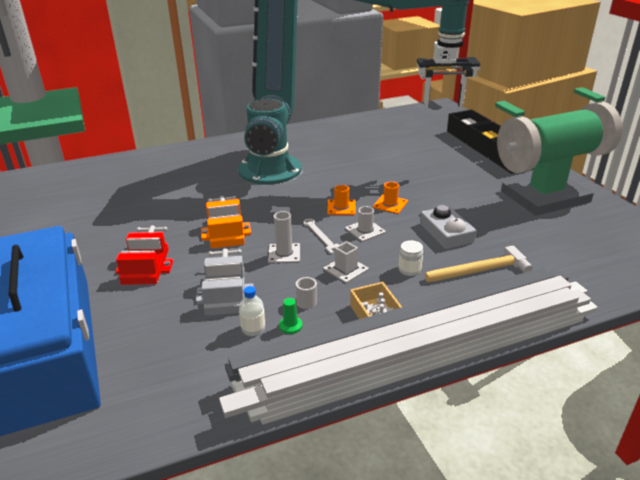

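View pics/top.png

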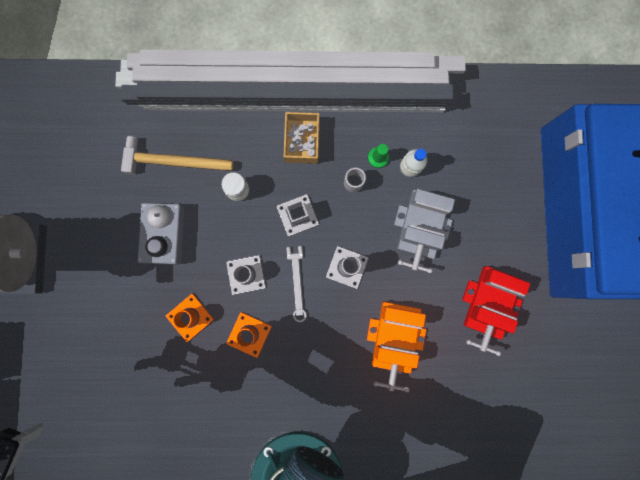

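The top view shows the call box at (159,234) with its button at (156,246), and the grey vice at (425,225). The post bases are at (246,274), (347,267) and (297,215). In the scene view the tall one is on the vice side, so the short round one is probably (246,274). I'll measure them with depth.

```bash
cat > h.py <<'E'
import numpy as np, cv2
def world(f):
    s=np.load(f); z=s['z_map']; v,u=np.mgrid[:480,:640]
    c=np.linalg.inv(s['mtx'])@np.stack([u.ravel(),v.ravel(),np.ones(u.size)])*z.ravel()
    return (s['R'].T@(c-s['t'][:,None])).T.reshape(480,640,3),s['image']
E
python3 - <<'E'
from h import *
W,im=world('top.npz')
def rep(n,u0,u1,v0,v1,lo,hi):
    P=W[v0:v1,u0:u1].reshape(-1,3); P=P[(P[:,2]>lo)&(P[:,2]<hi)]
    if len(P)<3: print(n,len(P));return
    print(n,len(P),'mean',P.mean(0).round(4),'mid',((P.min(0)+P.max(0))/2).round(4),'ext',np.ptp(P,0).round(3),'rect',cv2.minAreaRect((P[:,:2]*1000).astype(np.float32)))
for n,b in dict(A=(222,272,250,298),B=(322,372,243,292),C=(272,322,190,240)).items():
    rep(n+' plate',*b,.003,.012); rep(n+' tube',*b,.04,.2); rep(n+' mouth',*b,.06,.075)
    print(W[b[2]:b[3],b[0]:b[1],2].max())
rep('box',135,183,200,268,.03,.042); rep('button',140,172,234,260,.044,.08); rep('dome',140,178,203,230,.045,.08)
rep('vice',390,460,185,275,.06,.08)
rep('vice all',390,460,185,275,.012,.08)
h=(np.clip(W[180:280,380:470,2]/.08,0,1)*255).astype(np.uint8)
a=np.hstack([cv2.resize(cv2.cvtColor(h,8),None,fx=4,fy=4,interpolation=0),cv2.resize(np.ascontiguousarray(im[180:280,380:470,::-1]),None,fx=4,fy=4)])
cv2.imwrite('pics/v.png',a)
# overall heights of obstacles
m=((W[:,:,2]>.03)&(W[:,:,0]>.2)).astype(np.uint8)
n,l,st,c=cv2.connectedComponentsWithStats(m)
for i in range(1,n):
    if st[i,4]>30: P=W[l==i]; print(c[i].round(),P.min(0).round(3),P.max(0).round(3))
E
```

```text
A plate 1110 mean [0.4618 0.1218 0.0069] mid [0.4637 0.1213 0.0075] ext [0.111 0.118 0.009] rect ((463.577392578125, 121.35511779785156), (111.48928833007812, 117.27567291259766), 0.1674090325832367)
A tube 135 mean [0.4607 0.1239 0.061 ] mid [0.4605 0.1237 0.0563] ext [0.04  0.041 0.03 ] rect ((460.79730224609375, 122.8260498046875), (39.92066192626953, 40.08640670776367), 43.4570426940918)
A mouth 86 mean [0.4602 0.1239 0.0666] mid [0.4605 0.1237 0.0659] ext [0.04  0.041 0.011] rect ((460.45355224609375, 123.18719482421875), (39.91953659057617, 39.09149169921875), 43.43731689453125)
1.0582316158799772
B plate 1110 mean [ 0.4775 -0.1152  0.0068] mid [ 0.4794 -0.117   0.0075] ext [0.115 0.118 0.009] rect ((479.4054260253906, -117.03715515136719), (114.69449615478516, 117.99311828613281), 0.007299787364900112)
B tube 190 mean [ 0.4792 -0.1178  0.0951] mid [ 0.4791 -0.1159  0.0804] ext [0.042 0.041 0.081] rect ((478.9670104980469, -116.63362884521484), (40.064849853515625, 41.45807647705078), 33.575721740722656)
B mouth 24 mean [ 0.4808 -0.1171  0.0683] mid [ 0.4776 -0.1157  0.0675] ex
[... 2234 characters left out ...]
.03 ] [0.628 0.028 1.058]
[159. 233.] [ 0.434 -0.03   0.03 ] [0.626 0.367 1.058]
[ 17. 254.] [ 0.418 -0.03   0.03 ] [0.577 0.677 1.058]
[421. 244.] [ 0.434 -0.333  0.03 ] [ 0.573 -0.03   1.058]
[350. 265.] [ 0.434 -0.136  0.031] [ 0.5   -0.03   1.058]
[242. 274.] [0.44  0.103 0.031] [0.481 0.144 0.071]
[506. 283.] [ 0.411 -0.522  0.031] [ 0.471 -0.03   1.058]
[491. 325.] [ 0.28  -0.491  0.031] [ 0.434 -0.03   1.058]
[403. 317.] [ 0.338 -0.285  0.03 ] [ 0.434 -0.03   1.058]
[183. 319.] [ 0.341 -0.03   0.03 ] [0.434 0.275 1.058]
[245. 337.] [ 0.301 -0.03   0.03 ] [0.434 0.135 1.058]
[395. 363.] [ 0.202 -0.268  0.031] [ 0.434 -0.03   1.058]
[  8. 432.] [ 0.2   -0.03   0.308] [0.434 0.463 1.058]
```

View pics/v.png

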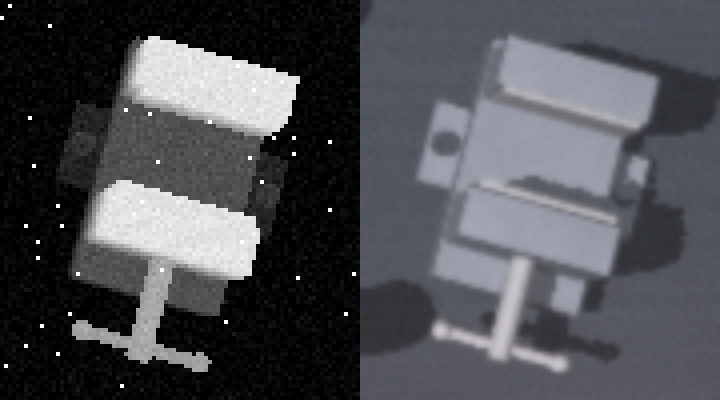

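```bash
cat >> h.py <<'E'
def shift(p,q=None):
    from bench import robot
    from scipy.spatial.transform import Rotation as Ro
    o=robot.get_obs(); R=Ro.from_euler('xyz',o['ee_rot']).as_matrix()
    return (R.T@(np.array(p)-(o['tool_pos'] if q is None else q))).round(4)
E
python3 - <<'E'
from h import *
W,im=world('top.npz')
P=W[234:262,138:176].reshape(-1,3); I=im[234:262,138:176].reshape(-1,3)
k=(I.max(1)<75)&(P[:,2]>.044)&(P[:,2]<.09); Q=P[k]
print(len(Q),np.median(Q,0),np.percentile(Q[:,2],[5,50,95]))
top=Q[Q[:,2]>np.percentile(Q[:,2],50)-.004]; print(cv2.minEnclosingCircle((top[:,:2]*1000).astype(np.float32)),top.mean(0))
s=np.load('top.npz'); d=s['R'].T@np.linalg.inv(s['mtx'])@[428.5,219,1]; c=-s['R'].T@s['t']; print('vice',c+d*(.07-c[2])/d[2])
for p in ([.52,.322,.15],[.4605,.1237,.22],[.587,-.2995,.22]): print(p,shift(p))
E
```

```text
194 [0.52157981 0.31223093 0.05301503] [0.04792365 0.05301503 0.05725599]
((524.0197143554688, 321.285888671875), 24.17726707458496) [0.52243187 0.31730138 0.05344512]
vice [ 0.58536088 -0.29845525  0.07      ]
[0.52, 0.322, 0.15] [-0.3719 -0.0638  0.0733]
[0.4605, 0.1237, 0.22] [-0.3867 -0.2705  0.0037]
[0.587, -0.2995, 0.22] [-0.6551 -0.6212  0.0043]
```

{"op": "carry_out", "data": {"steps": [[[-0.062,-0.01,0.0],0,1],[[-0.124,-0.02,0.0],0,1],[[-0.186,-0.03,0.0],0,1],[[-0.248,-0.042,0.0],0,1],[[-0.31,-0.053,0.03],0,1],[[-0.371,-0.063,0.07],0,1],[[-0.371,-0.063,0.09],0,1],[[-0.371,-0.063,0.09],0,1],[[-0.371,-0.063,0.09],0,1]]}}

```text
time: 1.23
tool_pos: [0.5194, 0.3244, 0.1353]
ee_rot: [3.141, 0.0, 2.779]
wrist_force: [-0.2, 0.8, 0.2]
width: 0.0075
finger_force: 0.0
```

```bash
python3 - <<'E'
from h import *
from bench import robot
o=robot.get_obs(); print(o['time'],o['tool_pos'],o['ee_rot'],o['width'],o['wrist_force'])
s=robot.snapshot('scene'); np.savez('scene2.npz',**s)
i=s['image'][150:270,380:540,::-1]; cv2.imwrite('pics/s2.png',cv2.resize(i,None,fx=5,fy=5))
# project predicted points
W,_=world('scene.npz')
P=W[200:222,425:465].reshape(-1,3); k=(P[:,2]>.042)&(P[:,2]<.08)&(P[:,0]<.56)
Q=P[k]; print('button region',np.percentile(Q[:,2],[50,90,97]).round(4)); T=Q[Q[:,2]>np.percentile(Q[:,2],60)]; print(T.mean(0).round(4),np.ptp(T,0).round(3))
print(shift([.519,.3215,.09]))
E
```

```text
1.225 [0.51939063 0.3243791  0.13530157] [3.14058915e+00 2.05853345e-04 2.77943608e+00] 0.007461644332282612 [-0.18616473  0.75068734  0.2353887 ]
button region [0.0518 0.0608 0.0623]
[0.5301 0.3197 0.0589] [0.042 0.038 0.01 ]
[-0.0005 -0.0034  0.0462]
```

View pics/s2.png

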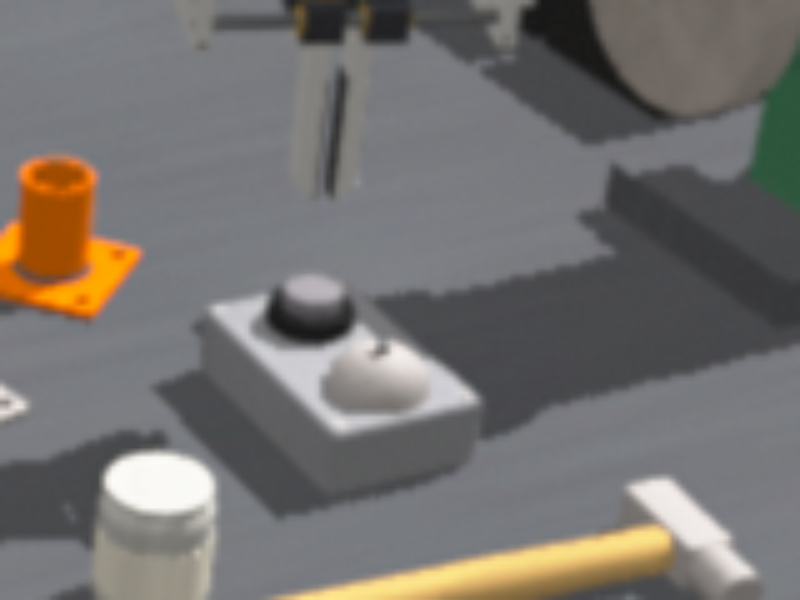

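The crop shows the fingertips above the button, whose top is at about (443,208) in the full picture; that agrees with the measurement. I'll go down until force appears.

{"op": "carry_out", "data": {"steps": [[[-0.0,-0.003,0.02],0,1],[[-0.0,-0.003,0.04],0,1],[[-0.0,-0.003,0.048],0,1],[[-0.0,-0.003,0.052],0,1],[[-0.0,-0.003,0.052],0,1],[[-0.0,-0.003,0.052],0,1]]}}

```text
time: 2.02
tool_pos: [0.5191, 0.3212, 0.0833]
ee_rot: [3.14, 0.001, 2.779]
wrist_force: [0.2, -0.4, 0.6]
width: 0.0006
finger_force: 0.0
```

{"op": "carry_out", "data": {"steps": [[[0,0,0.002],0,1],[[0,0,0.004],0,1],[[0,0,0.006],0,1],[[0,0,0.006],0,1]]}}

```text
time: 2.52
tool_pos: [0.5191, 0.3211, 0.077]
ee_rot: [3.14, 0.001, 2.779]
wrist_force: [1.1, 0.9, 3.2]
width: 0.0006
finger_force: 1.9
```

{"op": "carry_out", "data": {"steps": [[[0,0,0.001],0,1],[[0,0,0.002],0,1],[[0,0,0.002],0,1]]}}

```text
time: 2.9
tool_pos: [0.5191, 0.3211, 0.0751]
ee_rot: [3.14, 0.001, 2.779]
wrist_force: [1.0, 1.5, 5.5]
width: 0.0002
finger_force: 2.8
```

{"op": "carry_out", "data": {"steps": [[[0,0,0.001],0,1],[[0,0,0.002],0,1],[[0,0,0.002],0,1]]}}

```text
time: 3.28
tool_pos: [0.5192, 0.3211, 0.075]
ee_rot: [3.14, 0.002, 2.779]
wrist_force: [-2.3, -0.9, 11.7]
width: 0.0009
finger_force: 6.0
```

The button is at its stop: force jumped to 11.7 N with no further travel. I'll rise and move over the short post.

{"op": "carry_out", "data": {"steps": [[[0,0,-0.05],0,1],[[0,0,-0.1],0,1],[[-0.004,-0.055,-0.11],0,1],[[-0.008,-0.11,-0.11],0,1],[[-0.012,-0.165,-0.11],0,1],[[-0.015,-0.205,-0.11],0,1],[[-0.015,-0.205,-0.08],0,1],[[-0.015,-0.205,-0.042],0,1],[[-0.015,-0.205,-0.042],0,1],[[-0.015,-0.205,-0.042],0,1]]}}

```text
time: 4.53
tool_pos: [0.4601, 0.124, 0.1148]
ee_rot: [3.142, 0.0, 2.779]
wrist_force: [0.3, 0.5, 0.3]
width: 0.0004
finger_force: 0.0
```

```bash
python3 - <<'E'
from h import *
from bench import robot
print(shift([.4605,.1237,.115]), robot.get_obs()['tool_pos'])
s=robot.snapshot('scene'); cv2.imwrite('pics/s3.png',cv2.resize(s['image'][120:300,260:500,::-1],None,fx=3,fy=3))
print(shift([.586,-.299,.115],[.4605,.1237,.115]))
E
```

```text
[-0.0004 -0.0001 -0.0002] [0.46012543 0.12395616 0.11483113]
[-2.673e-01 -3.507e-01  1.000e-04]
```

View pics/s3.png

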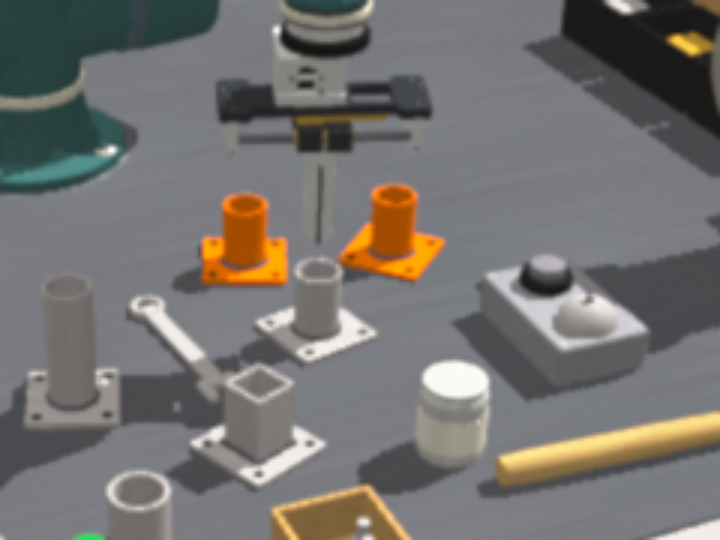

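The picture shows the fingertips just above the mouth of the short round tube, at about (318,250) in the crop. The button is up again and nothing has shifted. I'll dwell here for about 2.25 s, then rise and cross to the vice at z of about 0.22.

{"op": "carry_out", "data": {"steps": [[[0,0,0],0,1],[[0,0,0],0,1],[[0,0,0],0,1],[[0,0,0],0,1],[[0,0,0],0,1],[[0,0,0],0,1],[[0,0,0],0,1],[[0,0,0],0,1],[[0,0,0],0,1],[[0,0,0],0,1]]}}

```text
time: 5.82
tool_pos: [0.4599, 0.1239, 0.1143]
ee_rot: [3.142, -0.0, 2.779]
wrist_force: [1.1, -0.1, -1.3]
width: 0.0007
finger_force: 0.0
```

{"op": "carry_out", "data": {"steps": [[[0,0,0],0,1],[[0,0,0],0,1],[[0,0,0],0,1],[[0,0,0],0,1],[[0,0,0],0,1],[[0,0,0],0,1],[[0,0,0],0,1],[[0,0,0],0,1],[[0,0,-0.055],0,1],[[0,0,-0.11],0,1]]}}

```text
time: 7.08
tool_pos: [0.4592, 0.1238, 0.2247]
ee_rot: [-3.141, -0.002, 2.779]
wrist_force: [0.5, -0.8, -0.4]
width: 0.0004
finger_force: 0.0
```

{"op": "carry_out", "data": {"steps": [[[-0.033,-0.044,0],0,1],[[-0.066,-0.088,0],0,1],[[-0.1,-0.131,0],0,1],[[-0.134,-0.175,0],0,1],[[-0.167,-0.22,0],0,1],[[-0.2,-0.263,0],0,1],[[-0.234,-0.307,0],0,1],[[-0.267,-0.351,0],0,1],[[-0.267,-0.351,0],0,1],[[-0.267,-0.351,0],0,1]]}}

```text
time: 8.32
tool_pos: [0.5848, -0.2986, 0.2238]
ee_rot: [3.141, -0.001, 2.779]
wrist_force: [0.0, -0.9, 0.7]
width: 0.0005
finger_force: 0.0
```

{"op": "carry_out", "data": {"steps": [[[-0.001,0,0.05],0,1],[[-0.001,0,0.09],0,1],[[-0.001,0,0.107],0,1],[[-0.001,0,0.107],0,1]]}}

```text
time: 8.82
tool_pos: [0.5855, -0.298, 0.1168]
ee_rot: [3.141, -0.002, 2.78]
wrist_force: [0.4, 0.2, 0.3]
width: 0.0006
finger_force: 0.0
```

```bash
python3 - <<'E'
from h import *
from bench import robot
print(robot.get_obs()['tool_pos'])
s=robot.snapshot('scene'); cv2.imwrite('pics/s4.png',cv2.resize(s['image'][120:340,100:420,::-1],None,fx=2.5,fy=2.5))
E
```

```text
[ 0.58553881 -0.29797736  0.11681736]
```

View pics/s4.png

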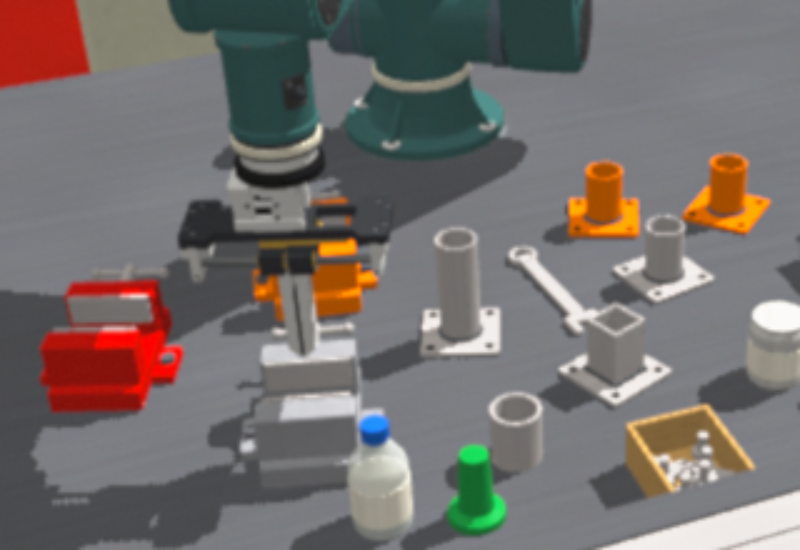

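The fingertips hover over the grey vice's jaw gap, at about (303,350) in the crop, clear of everything. I'll dwell, then back straight up.

{"op": "carry_out", "data": {"steps": [[[0,0,0],0,1],[[0,0,0],0,1],[[0,0,0],0,1],[[0,0,0],0,1],[[0,0,0],0,1],[[0,0,0],0,1],[[0,0,0],0,1],[[0,0,0],0,1],[[0,0,0],0,1],[[0,0,0],0,1]]}}

```text
time: 10.12
tool_pos: [0.5859, -0.2994, 0.1172]
ee_rot: [3.141, 0.0, 2.779]
wrist_force: [0.2, 0.3, -0.4]
width: 0.0005
finger_force: 0.0
```

{"op": "carry_out", "data": {"steps": [[[0,0,0],0,1],[[0,0,0],0,1],[[0,0,0],0,1],[[0,0,0],0,1],[[0,0,0],0,1],[[0,0,0],0,1],[[0,0,-0.04],0,1],[[0,0,-0.08],0,1],[[0,0,-0.1],0,1],[[0,0,-0.1],0,1]]}}

```text
time: 11.38
tool_pos: [0.5868, -0.2999, 0.22]
ee_rot: [-3.141, 0.005, 2.779]
wrist_force: [0.0, -0.7, -0.3]
width: 0.0007
finger_force: 0.0
```

```bash
python3 -c "
from bench import robot
print(robot.get_obs()['tool_pos'], robot.close_job())"
```

```text
the job is handed in; nothing more can be done
[ 0.58679016 -0.29994191  0.21998136] None
```

I pressed the button to its stop and let it go, dwelt about 2 s above the short round tube and then above the vice jaws, saw no contact or shifting of the other things, and handed the job in at about 11.4 s; no verdict came back.

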